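# Bring the tall vial to the photometer window and take a reading

## Task

Turn the sample wheel by pushing on its paddles with a fingertip until the tall vial stands still and centred in front of the reading head's window, then press the read button all the way down and let it come up again. Do not touch or lift the glass vials, do not press the button before the tall vial is in place, and leave everything else on the bench where it stands.

Things in the scene. Friction and masses are not known exactly. Their poses are not given: they have to be found in the camera images.
- changer: the sample changer's fixed white base: a round foot (110 mm) under the wheel and a tongue along its +x to the reading head, a white block 65 x 85 mm, 100 mm high, whose black face with a round window looks back at the wheel from 143 mm off the axis. Origin on the wheel's axis at bench height; +x points to the reading head, z up
- wheel_hub (a point): on the wheel's axis, on top of the hub, 58 mm above the bench. The wheel lies level on the base, 250 mm across the paddles; hub 56 mm in diameter. Each of its four arms carries a black cup-shaped pocket (34 mm outside diameter, 20 mm deep, rim 54 mm above the bench) 62 mm from the axis, and a paddle at its end
- wheel (a joint): turn of the wheel in rad since the start, positive counter-clockwise seen from above; it reads 0 at the start whatever way the wheel points. It turns either way without end, stays where it is left, and takes about 1 to 1.5 N at a paddle
- paddle0 (a point): middle of the top edge of one of the wheel's four upright black paddles, 62 mm above the bench, 108 mm from the axis. A paddle is 34 mm long (91 to 125 mm from the axis), 10 mm thick (tangentially), 30 mm high (32 to 62 mm above the bench, nothing below). It ends an arm, in line with that arm's vial. Paddles 0, 1, 2, 3 follow each other counter-clockwise seen from above, 90 degrees apart
- paddle1 (a point): middle of the top edge of one of the wheel's four upright black paddles, 62 mm above the bench, 108 mm from the axis. A paddle is 34 mm long (91 to 125 mm from the axis), 10 mm thick (tangentially), 30 mm high (32 to 62 mm above the bench, nothing below). It ends an arm, in line with that arm's vial. Paddles 0, 1, 2, 3 follow each other counter-clockwise seen from above, 90 degrees apart
- paddle2 (a point): middle of the top edge of one of the wheel's four upright black paddles, 62 mm above the bench, 108 mm from the axis. A paddle is 34 mm long (91 to 125 mm from the axis), 10 mm thick (tangentially), 30 mm high (32 to 62 mm above the bench, nothing below). It ends an arm, in line with that arm's vial. Paddles 0, 1, 2, 3 follow each other counter-clockwise seen from above, 90 degrees apart
- paddle3 (a point): middle of the top edge of one of the wheel's four upright black paddles, 62 mm above the bench, 108 mm from the axis. A paddle is 34 mm long (91 to 125 mm from the axis), 10 mm thick (tangentially), 30 mm high (32 to 62 mm above the bench, nothing below). It ends an arm, in line with that arm's vial. Paddles 0, 1, 2, 3 follow each other counter-clockwise seen from above, 90 degrees apart
- tall_vial: the one tall vial in the wheel: capped amber glass, 24 mm in diameter and 70 mm high (the other three are 42 mm), top about 104 mm above the bench; origin at the centre of its underside, z up. It stands loose, with 1 mm of play, in one of the four pockets; which one varies. Not to be touched
- short_vial0: one of three like capped amber vials in the wheel, 24 mm in diameter and 42 mm high, top about 76 mm above the bench; origin at the centre of its underside, z up. Loose in its pocket. Not to be touched
- short_vial1: one of three like capped amber vials in the wheel, 24 mm in diameter and 42 mm high, top about 76 mm above the bench; origin at the centre of its underside, z up. Loose in its pocket. Not to be touched
- short_vial2: one of three like capped amber vials in the wheel, 24 mm in diameter and 42 mm high, top about 76 mm above the bench; origin at the centre of its underside, z up. Loose in its pocket. Not to be touched
- reading_spot (a point): the point on the reading head's line of sight where the sample's centre belongs: on the line from the wheel's axis to the window, 62 mm from the axis, 34 mm above the bench (height of the vials' undersides)
- read_button (a joint): travel of the read button, 0 up, 0.006 m fully down; sprung, 5 N when fully down, comes up again by itself
- read_button_top (a point): centre of the top face of the read button, a round grey button of 30 mm diameter, its top 48 mm above the bench, pressed straight down. It sits in a low black housing on a white console 66 x 66 mm and 26 mm high that is fixed to the bench at one side of the wheel (left or right varies, a tip box stands at the other)
- tip_box: bystander: grey box of pipette tips, 75 x 66 mm, 52 mm high, loose; origin at the centre of its underside
- reagent_bottle: bystander: amber reagent bottle, 60 mm in diameter, 100 mm high; origin at the centre of its underside
- beaker: bystander: white open cup, 66 mm in diameter, 75 mm high; origin at the centre of its underside
- spare_vial: bystander: capped amber vial of 24 mm diameter, 42 mm high, standing on the bench beside the wheel; origin at the centre of its underside
- cuvette_box: bystander: flat white box, 90 x 60 mm, 25 mm high; origin at the centre of its underside
- marker: bystander: black marker pen lying on the bench, 120 mm long along its x, 14 mm thick; origin at the bench under its middle
Mind the look-alikes: they are no part of the job. What is shaped like the part that bears read_button but pink or red is not meant.

How it is judged (in metres and radians):
On the way, in this order (a step that is already met when the one before it is completed fails the run):
1. the tall vial stands still within 8 mm of the reading spot (horizontal distance between tall_vial and reading_spot below 0.008 m and linear speed of tall_vial below 0.02 m/s), for 0.3 s.
2. the read button is pressed fully (at least 4.5 of 6 mm) with the tall vial in place (horizontal distance between tall_vial and reading_spot below 0.008 m and value of joint read_button above 0.0045 m), for 0.05 s.
At the end, for the whole second after the job is handed in: The tall vial's axis is within 8 mm (level) of the reading spot, the wheel is at rest, the read button is up again (under 2 mm), all four vials stand upright in their pockets, and every bystander is within 20 mm of where it began and still upright (horizontal distance between tall_vial and reading_spot below 0.008 m and value of joint read_button below 0.002 m and velocity of joint wheel between -0.05 and 0.05 rad/s and height (world z) of tall_vial between 0.028 and 0.042 m and angle between each of tall_vial, short_vial0, short_vial1, short_vial2, tip_box, reagent_bottle, beaker, spare_vial, cuvette_box's own z axis and vertical below 0.2 rad and height (world z) of short_vial0 between 0.028 and 0.042 m and height (world z) of short_vial1 between 0.028 and 0.042 m and height (world z) of short_vial2 between 0.028 and 0.042 m and distance of each of tip_box, reagent_bottle, beaker, spare_vial, cuvette_box, marker from where it was at the start of the episode below 0.02 m); the robot touches nothing.
It fails at once if a vial in the wheel is touched by the gripper or arm (contact force between any of the fingers, the arm and tall_vial above 0.3 N or contact force between any of the fingers, the arm and short_vial0 above 0.3 N or contact force between any of the fingers, the arm and short_vial1 above 0.3 N or contact force between any of the fingers, the arm and short_vial2 above 0.3 N).
It fails at once if a vial in the wheel is lifted out of its pocket, or tipped (height (world z) of any of tall_vial, short_vial0, short_vial1, short_vial2 above 0.046 m or angle between any of tall_vial, short_vial0, short_vial1, short_vial2's own z axis and vertical above 0.35 rad).
It fails at once if the read button is pressed while the tall vial is away from the window (more than 15 mm off) (value of joint read_button above 0.003 m and horizontal distance between tall_vial and reading_spot above 0.015 m).
It fails at once if something standing on the bench is shoved or carried more than 20 mm (distance of any of tip_box, reagent_bottle, beaker, spare_vial, cuvette_box, marker from where it was at the start of the episode above 0.02 m).
It also fails if it takes over 61 s, if anything falls off the work surface, if the arm or the gripper's body presses on something with over 40 N, if the wrist force passes 120 N, or if a joint passes its speed limit or range.

## Robot

A 6-joint arm with a two-finger parallel gripper is mounted at the origin on the work surface. World frame = base frame: x ahead of the robot, y to its left, z up, the work surface at z = 0. Lengths are in m, angles in degrees, forces in N, time in s.
With the tool pointing down it reaches from about 0.3 to 0.75 m from the base axis. Payload 8.5 kg.
Tool frame: the origin (TCP) lies on the centre line of the jaws, within the pads' length; the fingertips stand 17 mm ahead of it and the grasp point (between the pads) lies 2 mm behind it (env.tcp_to_tips is the distance from the TCP to the fingertips, in m); z points along the fingers, y is the line along which they close (so a half turn about z gives the same grasp; the last joint's range is limited). The gripper opens to 85 mm and grips with 20 to 120 N. Pads are 22 mm wide; open, the fingers measure 114 mm over their backs; the gripper's body (76 mm by 85 mm) begins 54 mm behind the grasp point. The pads swing forward as they close: fully open they stand 13 mm farther back than shut.
Start: joints at [59.628, 21.807, 74.336, -0, 83.858, -12.336], TCP at [0.17, 0.523, 0.248] pointing down, gripper open.
Joint ranges: [-178.18, 178.18], [-50.72, 133.34], [12.68, 142.11], [-81.47, 261.47], [9.98, 163.14], [-165.26, 165.26]. Speed limits (degrees/s): [136.94, 136.94, 180, 180, 180, 180].

## Interface

Orientations are given as a 3x3 rotation matrix whose columns are the frame's x, y, z axes.
In Python, from rig import env gives the robot as it stands. The module is installed in compiled form; this text tells all that it offers.
- The arm moves only by the shell command python3 -m pendant 'ROWS' [FORCE]. ROWS is JSON, a list of rows, each a list of 7 numbers: the opening, from 0 (shut) to 1 (fully open), then the shift along the tool's x, y, z in m, then the turn, a rotation vector about the tool's x, y, z in rad. A call has 1 to 5 rows; each row is the pose to reach, as a shift and turn from the pose commanded when the call began, along the tool's axes at that moment; what a row does not reach only later rows make up. A row lasts 1/8 s, in which the tool goes at most 62.5 mm and 10.7 degrees, less where a joint would pass 70% of its speed; a pose out of reach is approached as far as the arm can. A call with a gripper value outside its range is refused whole. The fingers move at their own pace and stop on an object; FORCE is the grip in N (left out, the last holds). Time passes only in rows, so rows that repeat a pose let the fingers close. It gives the time, the measured TCP pose, the force, the opening and the grip force at its end, in the units of the state.
- env.observe(): the state, without advancing time (a new reading comes with each control period).
- env.get_image(name): name is "side" or "top" or "wrist"; returns a dict with "image" (400x640x3 uint8, blue, green, red), "fx", "fy", "cx", "cy" (pixels), "pose" (4x4, takes a point from camera to world coordinates). Camera axes: x right, y up, looking along -z (the intrinsics and any distortion apply to the point x, -y, -z); pixel columns grow to the right and rows downward; lengths in m; the calibration is good to about 2 mm. A picture is of the moment at which its call begins. There is no depth.
- env.close_job(): hands the job in; it is judged then, once.
Trained networks look in the newest picture that a camera, given by its name, has taken for a name from the list of things; names that differ only in an ending like _2 or _b are one class to them, and where a whole thing is asked for, a point or a joint stands for the part that bears it (a point fixed in the world has none). Each returns a list of dicts, best first, with "conf" (0 to 1); they miss things now and then, are a little off and sometimes report something else, mostly with a low value. They report only what shows in the picture. A call takes as long as a camera call. They do not tell look-alikes from the thing itself.
- env.find_in(camera, thing): "bbox" ([centre column, centre row, width, height] in pixels, round what is visible of it).
- env.trace(camera, thing): "mask" (400x640 bool, what is visible of it) and "bbox" ([centre column, centre row, width, height] in pixels, round what is visible of it).
- env.tip_of(camera, thing): "centre" ([column, row] in pixels: a listed point, or the origin of a listed thing).
The state is a dict: "time_s": time; "q": joint angles; "qvel": joint speeds; "joint_efforts": joint torques, N m; "position": TCP position; "tool_rot": TCP orientation; "ft_force": force on the tool from outside, world axes, zero at the start; "wrist_torque": the same for the moment, N m; "grip_width": finger opening in m; "gripper_force": force on a finger pad.
Only numpy, scipy, OpenCV 4.12 (cv2) and the standard library are available. Lean on these libraries where they do the work, as an engineer would, in place of code of your own. Each camera call takes 0.05 s, during which the arm holds its last target. There are 200 camera calls.

## Working session

There is one attempt and no reset: what is moved stays moved. The work goes in short steps, Python scripts to look and compute and a shell command to move; the robot and the scene stay as the last step left them, time stands still between calls to the robot, and variables do not carry over. Pictures are saved under pics/ and viewed, at most 10 in all, crops included, and the job is handed in when it is done.

```bash
mkdir -p pics
cat > h.py <<'E'
import numpy as np, cv2
from rig import env
def ray(im,u,v):
    P=np.array(im["pose"]); d=np.array([(u-im["cx"])/im["fx"],-(v-im["cy"])/im["fy"],-1.])
    return P[:3,3],P[:3,:3]@d
def atz(im,uv,z):
    o,d=ray(im,*uv); return o+d*(z-o[2])/d[2]
def proj(im,p):
    P=np.array(im["pose"]); c=P[:3,:3].T@(np.array(p)-P[:3,3]); return im["cx"]+im["fx"]*c[0]/-c[2], im["cy"]-im["fy"]*c[1]/-c[2]
E
python3 - <<'E'
from h import *
np.set_printoptions(precision=3,suppress=True)
Z=dict(changer=0,wheel_hub=.058,paddle0=.062,tall_vial=.034,short_vial0=.034,reading_spot=.034,read_button_top=.048,tip_box=0,reagent_bottle=0,beaker=0,spare_vial=0,cuvette_box=0,marker=0)
for c in("top","side"):
    im=env.get_image(c); cv2.imwrite(f"pics/{c}0.png",im["image"]); print(c,{k:im[k] for k in im if k not in("image","pose")},np.array(im["pose"])[:3,3])
    for k,z in Z.items():
        for r in env.tip_of(c,k)[:5]:
            if r["conf"]>.25: print(k,round(r["conf"],2),np.array(r["centre"]),atz(im,r["centre"],z))
print(env.observe()["time_s"],env.tcp_to_tips, env.observe()["tool_rot"])
E
```

```text
top {'fx': 380.8914202543322, 'fy': 380.8914202543322, 'cx': 318.3050694239851, 'cy': 193.2456264418528} [0.512 0.022 1.076]
changer 0.78 [344.2 193.2] [ 0.581 -0.066  0.   ]
wheel_hub 0.96 [346.5 194.2] [ 0.575 -0.067  0.058]
paddle0 0.97 [374.5 223. ] [ 0.499 -0.142  0.062]
paddle0 0.74 [237.3 193.2] [0.575 0.224 0.062]
paddle0 0.7 [312.4 215.6] [0.517 0.024 0.062]
paddle0 0.62 [374.8 162.6] [ 0.661 -0.143  0.062]
paddle0 0.57 [318.6 158.8] [0.669 0.008 0.062]
tall_vial 0.49 [296.4 248.9] [0.427 0.066 0.034]
tall_vial 0.46 [361.  208.9] [ 0.537 -0.109  0.034]
short_vial0 0.5 [329.1 205.7] [ 0.545 -0.022  0.034]
short_vial0 0.41 [331.3 176.6] [ 0.625 -0.027  0.034]
short_vial0 0.39 [362. 184.] [ 0.605 -0.112  0.034]
reading_spot 0.6 [341.7 169.6] [ 0.644 -0.056  0.034]
read_button_top 0.65 [199.9 234.5] [0.464 0.324 0.048]
read_button_top 0.63 [223.8 141.7] [0.716 0.266 0.048]
read_button_top 0.58 [343.2 166.6] [ 0.651 -0.059  0.048]
read_button_top 0.46 [277.5 209.6] [0.532 0.118 0.048]
read_button_top 0.39 [255.8 259.5] [0.399 0.174 0.048]
tip_box 0.85 [410.1 194.4] [ 0.58  -0.253
[... 1421 characters left out ...]
48]
read_button_top 0.48 [383.5 295.8] [0.394 0.166 0.048]
tip_box 0.79 [384.2 143.9] [ 0.589 -0.266  0.   ]
reagent_bottle 0.96 [284.6 294.2] [0.573 0.233 0.   ]
beaker 0.95 [373.4 116.9] [ 0.66  -0.349  0.   ]
beaker 0.57 [389.9 266.8] [0.419 0.07  0.   ]
spare_vial 0.68 [392.5 263.1] [0.418 0.058 0.   ]
spare_vial 0.46 [350.5 194.1] [ 0.583 -0.069  0.   ]
cuvette_box 0.86 [425.4 169.1] [ 0.463 -0.234 -0.   ]
cuvette_box 0.63 [384.8 144.2] [ 0.587 -0.266 -0.   ]
cuvette_box 0.61 [361.4 218.5] [ 0.528 -0.016  0.   ]
marker 0.66 [241.9 225.1] [0.747 0.133 0.   ]
marker 0.63 [397.6 172.4] [ 0.517 -0.189  0.   ]
1.4 0.017 [[-0.951  0.31  -0.   ]
 [ 0.31   0.951 -0.   ]
 [ 0.    -0.    -1.   ]]
```

Run:
```python
import cv2
a=cv2.imread("pics/top0.png")[90:290,170:470]; b=cv2.imread("pics/side0.png")[90:390,180:460]
cv2.imwrite("pics/tc.png",cv2.resize(a,None,fx=2.6,fy=2.6,interpolation=2)); cv2.imwrite("pics/sc.png",cv2.resize(b,None,fx=2,fy=2,interpolation=2))
```

```text
(no output)
```

View pics/tc.png

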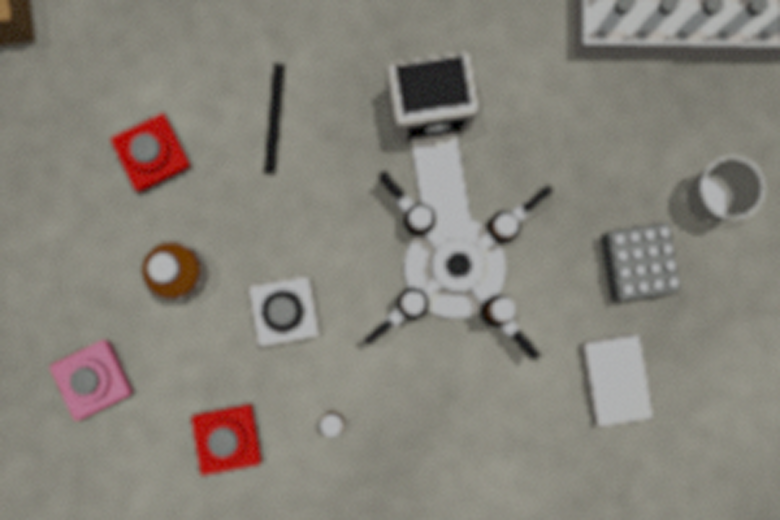

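View pics/sc.png

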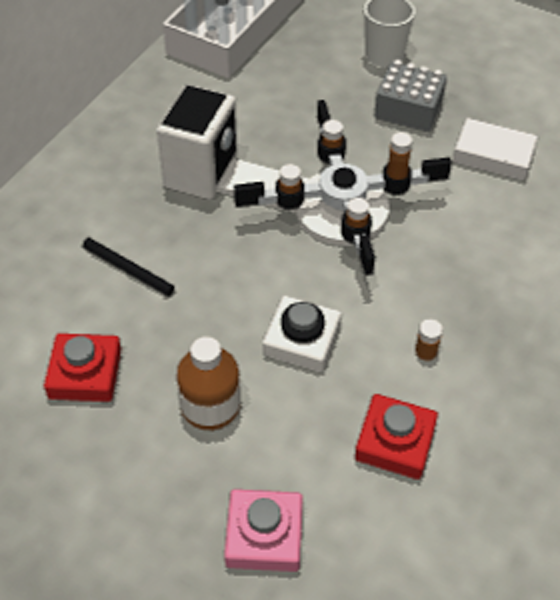

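The tall vial is the taller amber cap at side-crop (400,150), which is full-image (380,165). It sits on the arm at about -137°.

Five things could be the read button, in top-crop pixels: white console (283,312), red (147,152), red (225,440) and pink (88,380), plus the tall head block. Only the white console fits the description: it is white, has a black housing and stands opposite the tip box. The enlarged crop confirms this, and it lies at about (0.53, 0.12).

Plan: push counter-clockwise by about 147°, working on the robot side of the wheel.

```bash
cat >> h.py <<'E'
HUB=np.array([.579,-.067])
from scipy.spatial.transform import Rotation as R
def rows(wps, p0=None, yaw0=None):
    "wps: (x,y,z,yaw of tool y axis deg); prints rows from current pose"
    s=env.observe(); p0=np.array(s["position"]); T=np.array(s["tool_rot"])
    for x,y,z,yw in wps:
        yv=np.array([np.cos(np.radians(yw)),np.sin(np.radians(yw)),0]); zv=np.array([0,0,-1.]); D=np.c_[np.cross(yv,zv),yv,zv]
        rv=R.from_matrix(T.T@D).as_rotvec(); print([0]+[round(float(v),4) for v in T.T@(np.array([x,y,z])-p0)]+[round(float(v),3) for v in rv])
def pol(r,th,z,dy=0):
    t=np.radians(th); return (HUB[0]+r*np.cos(t),HUB[1]+r*np.sin(t),z,th-90+dy)
E
python3 - <<'E'
from h import *
im=env.get_image("top")
for z in(.055,.065): print("win",z,atz(im,(338.1,139.2),z))
print("headtop",atz(im,(336.5,122.7),.1))
rows([pol(.110,110,.248)])
E
```

```text
win 0.055 [ 0.72447188 -0.04412842  0.055     ]
win 0.065 [ 0.72239196 -0.043483    0.065     ]
headtop [ 0.75843245 -0.0368526   0.1       ]
[0, -0.5035, -0.3478, 0.0003, -0.0, 0.0, 0.907]
```

```bash
python3 -m pendant '[[0,-0.05,-0.035,0,0,0,0.18],[0,-0.1,-0.07,0,0,0,0.36],[0,-0.15,-0.105,0,0,0,0.54],[0,-0.2,-0.14,0,0,0,0.72],[0,-0.25,-0.175,0,0,0,0.9]]'
python3 - <<'E'
from h import *
rows([pol(.110,110,.2)])
E
```

```text
time_s: 2.08
position: [0.3547, 0.2775, 0.2485]
tool_rot: [[-0.343, 0.939, 0.001], [0.939, 0.343, 0.0], [0.0, 0.001, -1.0]]
ft_force: [1.0, 0.5, 0.0]
grip_width: 0.0001
gripper_force: 0.0
[0, -0.2906, 0.0926, 0.0486, 0.001, -0.0, 0.001]
```

```bash
python3 -m pendant '[[0,-0.058,0.0185,0,0,0,0],[0,-0.116,0.037,0,0,0,0],[0,-0.174,0.0555,0.012,0,0,0],[0,-0.232,0.074,0.03,0,0,0],[0,-0.29,0.0925,0.0485,0,0,0]]'
python3 - <<'E'
from h import *
np.set_printoptions(precision=3,suppress=True)
for c in("wrist","top"):
    im=env.get_image(c); cv2.imwrite(f"pics/{c}1.png",im["image"])
    for k,z in dict(wheel_hub=.058,paddle0=.062,short_vial0=.034,tall_vial=.034,read_button_top=.048).items():
        for r in env.tip_of(c,k)[:4]:
            if r["conf"]>.4:
                p=atz(im,r["centre"],z); d=p[:2]-HUB; print(c,k,round(r["conf"],2),np.array(r["centre"]),p,np.hypot(*d).round(3),np.degrees(np.arctan2(d[1],d[0])).round(1))
print(env.observe()["position"],env.observe()["time_s"]); rows([pol(.110,110,.062)])
E
```

```text
time_s: 2.7
position: [0.5414, 0.0393, 0.2001]
tool_rot: [[-0.348, 0.937, 0.001], [0.937, 0.348, 0.0], [-0.0, 0.001, -1.0]]
ft_force: [0.8, 1.2, -0.2]
grip_width: -0.0
gripper_force: 0.0
wrist paddle0 0.98 [221.8 336.8] [ 0.5   -0.14   0.062] 0.108 -137.1
wrist paddle0 0.82 [425.5 269.4] [0.664 0.003 0.062] 0.11 39.3
wrist paddle0 0.73 [281.5 206.2] [0.513 0.015 0.062] 0.105 128.6
wrist short_vial0 0.7 [301.5 240.5] [ 0.544 -0.022  0.034] 0.057 128.0
wrist short_vial0 0.66 [377.6 273.2] [ 0.633 -0.03   0.034] 0.066 34.4
wrist read_button_top 0.94 [605.3   2.4] [0.705 0.265 0.048] 0.355 69.3
wrist read_button_top 0.83 [342.8 106.9] [0.535 0.116 0.048] 0.188 103.6
top wheel_hub 0.66 [345.4 190. ] [ 0.586 -0.064  0.058] 0.008 21.0
top paddle0 0.96 [372.2 225.1] [ 0.493 -0.135  0.062] 0.11 -141.4
top paddle0 0.85 [317. 159.] [0.669 0.013 0.062] 0.12 41.6
top paddle0 0.83 [376.3 162.7] [ 0.66  -0.147  0.062] 0.114 -44.4
top paddle0 0.55 [341.4 166.7] [ 0.649 -0.053  0.062] 0.071 11.5
top short_vial0 0.65 [331.9 174.4] [ 0.631 -0.029  0.034] 0.064 36.4
top tall_vial 0.62 [362.2 208.5] [ 0.538 -0.112  0.034] 0.061 -132.3
top tall_vial 0.6 [295.9 250.6] [0.422 0.068 0.034] 0.207 139.4
top read_button_top 0.56 [203.5 236.5] [0.459 0.314 0.048] 0.4 107.5
top read_button_top 0.45 [221.4 144.7] [0.707 0.273 0.048] 0.363 69.3
[0.54  0.042 0.201] 3.3
[0, -0.0055, -0.0008, 0.1389, 0.001, 0.0, 0.008]
```

View pics/wrist1.png

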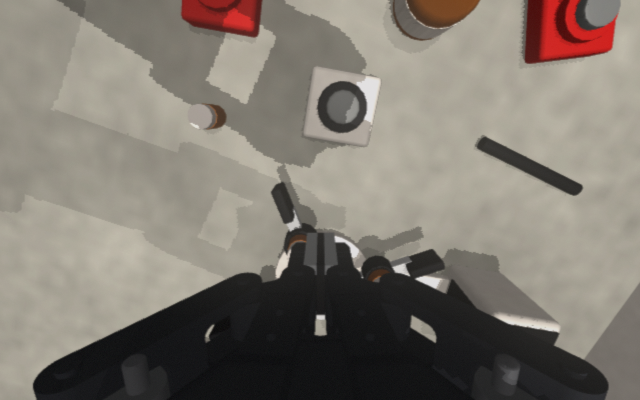

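The wrist picture shows the paddle at (282,203) just left of the closed fingers. The white console with the true button is at (342,106). Descending behind that paddle now.

```bash
python3 -m pendant '[[0,-0.005,0,0.05,0,0,0],[0,-0.005,0,0.1,0,0,0],[0,-0.005,0,0.139,0,0,0],[0,-0.005,0,0.139,0,0,0]]'
python3 - <<'E'
from h import *
print(env.observe()["position"]); rows([pol(.110,110+k,.062) for k in (6,12,18,24,30)])
E
```

```text
time_s: 3.8
position: [0.5408, 0.0369, 0.0596]
tool_rot: [[-0.349, 0.937, -0.005], [0.937, 0.349, 0.001], [0.003, -0.005, -1.0]]
ft_force: [0.0, -0.7, -0.6]
grip_width: 0.0001
gripper_force: 0.0
[0.54082244 0.03686011 0.05964847]
[0, -0.0012, -0.0112, -0.0023, -0.004, -0.003, -0.098]
[0, -0.0029, -0.0225, -0.0023, -0.004, -0.003, -0.202]
[0, -0.0058, -0.0337, -0.0022, -0.004, -0.003, -0.307]
[0, -0.0098, -0.0445, -0.0022, -0.004, -0.003, -0.412]
[0, -0.015, -0.0548, -0.0021, -0.004, -0.004, -0.516]
```

```bash
python3 -m pendant '[[0,-0.0015,-0.011,-0.002,0,0,-0.1],[0,-0.003,-0.0225,-0.002,0,0,-0.2],[0,-0.006,-0.0335,-0.002,0,0,-0.307],[0,-0.01,-0.0445,-0.002,0,0,-0.412],[0,-0.015,-0.055,-0.002,0,0,-0.516]]'
python3 - <<'E'
from h import *
np.set_printoptions(precision=3,suppress=True)
s=env.observe();d=np.array(s["position"])[:2]-HUB;th=np.degrees(np.arctan2(d[1],d[0]));print(s["position"],np.hypot(*d),th,s["ft_force"]); rows([pol(.110,140+k,.062) for k in (6,12,18,24,30)])
E
```

```text
time_s: 4.42
position: [0.4969, 0.003, 0.0657]
tool_rot: [[-0.768, 0.64, 0.005], [0.64, 0.768, -0.001], [-0.004, 0.002, -1.0]]
ft_force: [2.2, -0.0, -0.5]
grip_width: 0.0002
gripper_force: 0.6
[0.497 0.003 0.066] 0.10792688184778972 139.55325011577116 [ 2.177 -0.009 -0.545]
[0, 0.0015, -0.0123, 0.0037, 0.002, 0.004, -0.102]
[0, -0.0002, -0.0237, 0.0037, 0.002, 0.004, -0.206]
[0, -0.0032, -0.0349, 0.0037, 0.002, 0.004, -0.311]
[0, -0.0073, -0.0456, 0.0037, 0.001, 0.004, -0.416]
[0, -0.0125, -0.0559, 0.0037, 0.001, 0.005, -0.52]
```

```bash
python3 -m pendant '[[0,-0.0005,-0.0115,0.001,0,0,-0.105],[0,-0.0024,-0.023,0.002,0,0,-0.209],[0,-0.0054,-0.034,0.002,0,0,-0.314],[0,-0.0095,-0.0447,0.002,0,0,-0.419],[0,-0.0147,-0.055,0.002,0,0,-0.524]]'
python3 -m pendant '[[0,-0.0005,-0.0115,0,0,0,-0.105],[0,-0.0024,-0.023,0,0,0,-0.209],[0,-0.0054,-0.034,0,0,0,-0.314],[0,-0.0095,-0.0447,0,0,0,-0.419],[0,-0.0147,-0.055,0,0,0,-0.524]]'
python3 - <<'E'
from h import *
np.set_printoptions(precision=3,suppress=True)
s=env.observe();d=np.array(s["position"])[:2]-HUB;th=np.degrees(np.arctan2(d[1],d[0]));print(s["position"],np.hypot(*d),th,s["ft_force"])
im=env.get_image("top"); cv2.imwrite("pics/top2.png",im["image"])
for k,z in dict(paddle0=.062,tall_vial=.034,short_vial0=.034).items():
        for r in env.tip_of("top",k)[:5]:
            if r["conf"]>.4:
                p=atz(im,r["centre"],z); d=p[:2]-HUB; print(k,round(r["conf"],2),np.array(r["centre"]),p,np.hypot(*d).round(3),np.degrees(np.arctan2(d[1],d[0])).round(1))
rows([pol(.155,th,.062),pol(.155,110,.062),pol(.11,110,.062)])
E
```

```text
time_s: 5.05
position: [0.4726, -0.0487, 0.0636]
tool_rot: [[-0.985, 0.17, 0.004], [0.17, 0.985, -0.001], [-0.004, -0.0, -1.0]]
ft_force: [0.5, 1.6, 0.6]
grip_width: 0.0001
gripper_force: 0.7
time_s: 5.68
position: [0.4772, -0.1054, 0.0635]
tool_rot: [[-0.938, -0.346, 0.002], [-0.346, 0.938, -0.001], [-0.002, -0.002, -1.0]]
ft_force: [-1.2, 1.6, 1.2]
grip_width: -0.0003
gripper_force: 0.7
[ 0.477 -0.105  0.064] 0.10878933917312389 -159.30333602097048 [-1.159  1.629  1.184]
paddle0 0.96 [324.8 152.8] [ 0.686 -0.008  0.062] 0.122 28.9
paddle0 0.6 [309.1 210.7] [0.53  0.033 0.062] 0.111 116.2
paddle0 0.55 [382.9 174. ] [ 0.63  -0.164  0.062] 0.11 -62.4
tall_vial 0.5 [366.1 182.5] [ 0.609 -0.123  0.034] 0.064 -61.7
short_vial0 0.41 [327.2 203.2] [ 0.551 -0.016  0.034] 0.058 118.7
[0, 0.0462, -0.0011, 0.0006, -0.002, 0.002, -0.014]
[0, -0.1085, 0.1562, 0.0006, 0.0, 0.003, 1.569]
[0, -0.1086, 0.1112, 0.0007, 0.0, 0.003, 1.569]
```

```bash
python3 -m pendant '[[0,-0.0005,-0.0115,0,0,0,-0.105],[0,-0.0024,-0.023,0,0,0,-0.209],[0,-0.0054,-0.034,0,0,0,-0.314]]'
python3 -m pendant '[[0,0,0.01,-0.01,0,0,0],[0,0,0.012,-0.06,0,0,0.1],[0,0,0.015,-0.1,0,0,0.2]]'
python3 - <<'E'
from h import *
np.set_printoptions(precision=3,suppress=True)
s=env.observe();d=np.array(s["position"])[:2]-HUB;th=np.degrees(np.arctan2(d[1],d[0]));print(s["position"],np.hypot(*d),th,s["ft_force"])
im=env.get_image("top")
for k,z in dict(paddle0=.062,tall_vial=.034,short_vial0=.034).items():
        for r in env.tip_of("top",k)[:5]:
            if r["conf"]>.4:
                p=atz(im,r["centre"],z); d=p[:2]-HUB; print(k,round(r["conf"],2),np.array(r["centre"]),p,np.hypot(*d).round(3),np.degrees(np.arctan2(d[1],d[0])).round(1))
rows([pol(.11,112,.165)])
E
```

```text
time_s: 6.25
position: [0.4931, -0.1348, 0.062]
tool_rot: [[-0.787, -0.617, -0.0], [-0.617, 0.787, 0.0], [0.0, 0.0, -1.0]]
ft_force: [-2.5, 0.3, 1.2]
grip_width: 0.0
gripper_force: 0.7
time_s: 6.62
position: [0.4834, -0.122, 0.1639]
tool_rot: [[-0.897, -0.441, 0.001], [-0.441, 0.897, -0.0], [-0.001, -0.001, -1.0]]
ft_force: [-0.2, -0.3, 0.4]
grip_width: 0.0
gripper_force: 0.0
[ 0.483 -0.122  0.164] 0.11033072064683926 -150.1015749284063 [-0.245 -0.275  0.37 ]
paddle0 0.84 [375.2 163.2] [ 0.659 -0.144  0.062] 0.111 -43.8
paddle0 0.75 [319.1 160.9] [0.664 0.007 0.062] 0.112 41.2
paddle0 0.61 [313.2 220.2] [0.505 0.021 0.062] 0.115 130.0
tall_vial 0.41 [364.6 178.9] [ 0.619 -0.119  0.034] 0.066 -52.3
short_vial0 0.53 [329.5 176.7] [ 0.624 -0.022  0.034] 0.064 44.6
[0, -0.1187, 0.1166, -0.0028, -0.0, 0.002, 1.649]
```

```bash
python3 -m pendant '[[0,-0.013,0.013,0,0,0,0.18],[0,-0.026,0.026,0,0,0,0.36],[0,-0.039,0.039,0,0,0,0.54],[0,-0.052,0.052,0,0,0,0.72],[0,-0.065,0.065,0,0,0,0.9]]'
python3 - <<'E'
from h import *
rows([pol(.11,112,.165)])
E
```

```text
time_s: 7.45
position: [0.5124, -0.0349, 0.1602]
tool_rot: [[-0.903, 0.429, -0.003], [0.429, 0.903, 0.001], [0.003, -0.0, -1.0]]
ft_force: [-0.3, 0.8, 0.3]
grip_width: 0.0
gripper_force: 0.0
[0, 0.007, 0.074, -0.0048, -0.001, -0.003, 0.743]
```

```bash
python3 -m pendant '[[0,0.002,0.018,0,0,0,0.18],[0,0.004,0.036,0,0,0,0.36],[0,0.006,0.055,0,0,0,0.54],[0,0.007,0.074,0,0,0,0.72],[0,0.007,0.074,0.02,0,0,0.743]]'
python3 - <<'E'
from h import *
np.set_printoptions(precision=3,suppress=True)
s=env.observe(); print(s["position"])
im=env.get_image("wrist")
for k,z in dict(paddle0=.062,short_vial0=.034).items():
        for r in env.tip_of("wrist",k)[:5]:
            if r["conf"]>.4:
                p=atz(im,r["centre"],z); d=p[:2]-HUB; print(k,round(r["conf"],2),np.array(r["centre"]),p,np.hypot(*d).round(3),np.degrees(np.arctan2(d[1],d[0])).round(1))
rows([pol(.11,112,.062)])
E
```

```text
time_s: 8.07
position: [0.538, 0.0353, 0.141]
tool_rot: [[-0.38, 0.925, 0.0], [0.925, 0.38, 0.0], [0.0, 0.0, -1.0]]
ft_force: [-0.8, -0.4, -0.9]
grip_width: 0.0
gripper_force: 0.0
[0.538 0.035 0.141]
paddle0 0.59 [450.9 297. ] [0.657 0.01  0.062] 0.11 44.6
paddle0 0.58 [263.2 231.2] [0.506 0.007 0.062] 0.104 134.8
short_vial0 0.59 [294.1 264.4] [ 0.539 -0.024  0.034] 0.059 133.0
[0, 0.0001, 0.0013, 0.078, -0.004, -0.002, 0.007]
```

```bash
python3 -m pendant '[[0,0,0.001,0.04,0,0,0],[0,0,0.001,0.078,0,0,0],[0,0,0.001,0.078,0,0,0]]'
python3 -m pendant '[[0,-0.0005,-0.0115,0,0,0,-0.105],[0,-0.0024,-0.023,0,0,0,-0.209],[0,-0.0054,-0.034,0,0,0,-0.314],[0,-0.0095,-0.0447,0,0,0,-0.419],[0,-0.0147,-0.055,0,0,0,-0.524]]'
python3 -m pendant '[[0,-0.0005,-0.0115,0,0,0,-0.105],[0,-0.0024,-0.023,0,0,0,-0.209],[0,-0.0054,-0.034,0,0,0,-0.314],[0,-0.0095,-0.0447,0,0,0,-0.419],[0,-0.0095,-0.0447,0,0,0,-0.419]]'
cat > m.py <<'E'
from h import *
np.set_printoptions(precision=3,suppress=True)
s=env.observe();d=np.array(s["position"])[:2]-HUB;th=np.degrees(np.arctan2(d[1],d[0]));print(s["position"],np.hypot(*d),th,s["ft_force"])
for c in("top","side"):
    im=env.get_image(c); cv2.imwrite(f"pics/{c}_{s['time_s']:.0f}.png",im["image"])
    for k,z in dict(wheel_hub=.058,paddle0=.062,tall_vial=.034,short_vial0=.034,reading_spot=.034).items():
        for r in env.tip_of(c,k)[:5]:
            if r["conf"]>.4:
                p=atz(im,r["centre"],z); d=p[:2]-HUB; print(c,k,round(r["conf"],2),np.array(r["centre"]),p,np.hypot(*d).round(3),np.degrees(np.arctan2(d[1],d[0])).round(1))
E
python3 m.py
```

```text
time_s: 8.6
position: [0.5377, 0.0343, 0.0619]
tool_rot: [[-0.381, 0.925, -0.005], [0.925, 0.381, 0.001], [0.003, -0.004, -1.0]]
ft_force: [-0.1, -0.6, -0.3]
grip_width: 0.0003
gripper_force: 0.0
time_s: 9.22
position: [0.4944, -0.0006, 0.0655]
tool_rot: [[-0.795, 0.607, 0.003], [0.607, 0.795, -0.0], [-0.003, 0.002, -1.0]]
ft_force: [1.0, 1.0, -0.7]
grip_width: 0.0
gripper_force: 0.6
time_s: 9.85
position: [0.4747, -0.0422, 0.0651]
tool_rot: [[-0.972, 0.237, 0.002], [0.237, 0.972, -0.001], [-0.003, -0.0, -1.0]]
ft_force: [-0.7, -0.4, 0.7]
grip_width: -0.0
gripper_force: 0.0
[ 0.475 -0.042  0.065] 0.10723445236146097 166.62204779568648 [-0.71  -0.384  0.73 ]
top wheel_hub 0.77 [347.7 193.7] [ 0.576 -0.07   0.058] 0.004 -127.0
top paddle0 0.89 [347.2 152.8] [ 0.686 -0.068  0.062] 0.107 -0.7
top paddle0 0.86 [384.8 196. ] [ 0.571 -0.169  0.062] 0.103 -94.5
top paddle0 0.83 [304.9 186.5] [0.594 0.044 0.062] 0.112 82.1
top paddle0 0.63 [237.1 192.4] [0.577 0.224 0.062] 0.291 90.4
top tall_vial 0.54 [346.6 170. ] [ 0.643 -0.069  0.034] 0.064 -2.1
top short_vial0 0.44 [369.8 192.2] [ 0.583 
[... 359 characters left out ...]
58] 0.138 -94.0
side paddle0 0.95 [371.8 149.2] [ 0.583 -0.169  0.062] 0.102 -87.8
side paddle0 0.7 [322.3 210.5] [0.59  0.054 0.062] 0.121 84.7
side paddle0 0.64 [313.2 157.5] [ 0.688 -0.075  0.062] 0.109 -4.2
side tall_vial 0.47 [326.3 174.4] [ 0.648 -0.067  0.034] 0.069 0.2
side short_vial0 0.61 [333.1 199.6] [ 0.597 -0.007  0.034] 0.063 73.8
side short_vial0 0.58 [361.  169.1] [ 0.586 -0.123  0.034] 0.056 -82.8
side short_vial0 0.45 [374.5 197.1] [ 0.52  -0.06   0.034] 0.059 172.9
side reading_spot 0.84 [325.  179.5] [ 0.642 -0.051  0.034] 0.065 14.1
side reading_spot 0.58 [375. 197.] [ 0.52  -0.06   0.034] 0.06 173.8
side reading_spot 0.54 [395.1 197.9] [ 0.48  -0.081  0.034] 0.1 -172.2
```

```bash
python3 -m pendant '[[0,-0.0002,-0.0055,0,0,0,-0.05],[0,-0.0006,-0.011,0,0,0,-0.1],[0,-0.001,-0.015,0,0,0,-0.14],[0,-0.0015,-0.018,0,0,0,-0.165],[0,-0.0015,-0.018,0,0,0,-0.165]]'
python3 m.py
python3 - <<'E'
import cv2,glob
a=cv2.imread("pics/top_10.png")
b=cv2.imread(sorted(glob.glob("pics/top_1*.png"))[-1])[110:240,270:400]
cv2.imwrite("pics/f.png",cv2.resize(b,(600,600),interpolation=2))
print(sorted(glob.glob("pics/*")))
E
```

```text
time_s: 11.08
position: [0.4712, -0.0595, 0.0634]
tool_rot: [[-0.997, 0.072, -0.0], [0.072, 0.997, -0.0], [0.0, -0.0, -1.0]]
ft_force: [0.1, -1.6, 0.7]
grip_width: -0.0003
gripper_force: 0.0
[ 0.471 -0.059  0.063] 0.10803268253137716 176.00400525790505 [ 0.126 -1.56   0.747]
top wheel_hub 0.65 [346.6 191.4] [ 0.583 -0.067  0.058] 0.004 -6.7
top paddle0 0.83 [306.  192.8] [0.578 0.041 0.062] 0.108 90.7
top paddle0 0.79 [383.9 187.3] [ 0.594 -0.167  0.062] 0.101 -81.3
top paddle0 0.65 [345.1 153.8] [ 0.684 -0.063  0.062] 0.105 2.4
top paddle0 0.5 [346.  194.1] [ 0.575 -0.065  0.062] 0.004 159.0
top tall_vial 0.56 [346.5 169.5] [ 0.645 -0.069  0.034] 0.066 -1.8
top short_vial0 0.61 [368.9 189.6] [ 0.59  -0.131  0.034] 0.065 -80.4
top short_vial0 0.49 [320.1 197.3] [0.567 0.003 0.034] 0.071 99.4
top reading_spot 0.69 [342.6 167. ] [ 0.652 -0.058  0.034] 0.073 6.9
side wheel_hub 0.87 [351.6 174.7] [ 0.587 -0.074  0.058] 0.011 -42.0
side paddle0 0.96 [365.8 148.9] [ 0.596 -0.163  0.062] 0.097 -80.1
side paddle0 0.9 [308.  164.7] [ 0.686 -0.049  0.062] 0.108 9.8
side paddle0 0.89 [332.  209.6] [0.574 0.041 0.062] 0.108 92.8
side paddle0 0.61 [399.3 194.3] [ 0.469 -0.07   0.062] 0.11 -178.2
side tall_vial 0.73 [325.6 175.1] [ 0.648 -0.064  0.034] 0.069 2.5
side short_vial0 0.72 [341.9 202.9] [ 0.575 -0.008  0.034] 0.059 93.8
side short_vial0 0.5 [359.3 167.7] [ 0.592 -0.125  0.034] 0.059 -77.8
side short_vial0 0.42 [375.5 193.7] [ 0.523 -0.07   0.034] 0.056 -176.9
side reading_spot 0.81 [326.3 180.3] [ 0.638 -0.05   0.034] 0.062 15.6
side reading_spot 0.44 [310.6 162.9] [ 0.698 -0.081  0.034] 0.12 -6.7
['pics/f.png', 'pics/sc.png', 'pics/side0.png', 'pics/side_10.png', 'pics/side_11.png', 'pics/tc.png', 'pics/top0.png', 'pics/top1.png', 'pics/top2.png', 'pics/top_10.png', 'pics/top_11.png', 'pics/wrist1.png']
```

View pics/f.png

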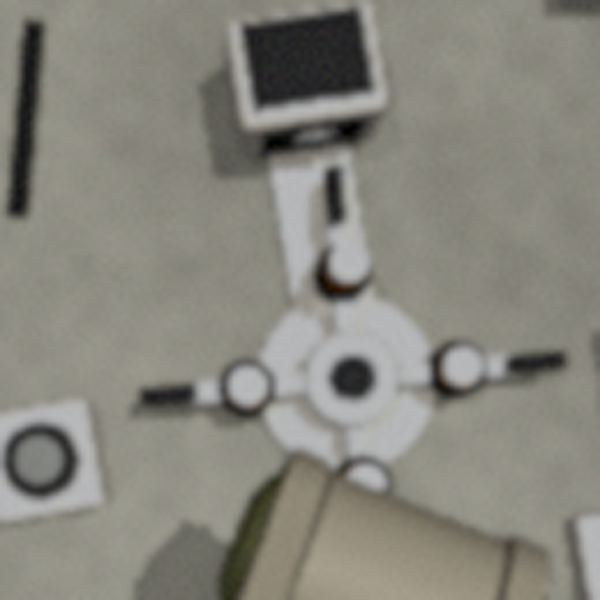

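The crop shows the tall vial at (345,270), paddle at (335,195), not yet lined up with the window at (318,133). About 3–4° is left.

Run:
```python
from h import *
im=env.get_image("top"); f=130/600
W=lambda u,v,z: atz(im,(270+(u+.5)*f-.5,110+(v+.5)*f-.5),z)[:2]
a=lambda p,q: np.degrees(np.arctan2(*(q-p)[::-1])).round(2)
L,Rr,Hb=W(168,395,.062),W(538,362,.062),W(353,378,.058)
print("hub",Hb,(L+Rr)/2,"LR",a(Rr,L)-90,"front paddle",a(Hb,W(335,195,.062)))
for z in(.05,.06,.07): print("win",z,a(Hb,W(318,133,z)))
print("tongue",a(W(292,290,.01),W(272,165,.01)),a(W(368,270,.01),W(352,150,.01)))
print("head edges",a(W(387,105,.1),W(247,130,.1))-90,a(W(368,5,.1),W(232,22,.1))-90, "sides",a(W(247,130,.1),W(232,22,.1)),a(W(387,105,.1),W(368,5,.1)), "centre",a(Hb,(W(387,105,.1)+W(247,130,.1)+W(368,5,.1)+W(232,22,.1))/4))
```

```text
hub [ 0.58228498 -0.06606104] [ 0.58174092 -0.06593507] LR 5.6200000000000045 front paddle 6.01
win 0.05 8.03
win 0.06 8.4
win 0.07 8.79
tongue 9.38 7.73
head edges 10.86 7.909999999999997 sides 8.24 10.79 centre 9.59
```

```bash
python3 -m pendant '[[0,0,-0.003,0,0,0,-0.025],[0,-0.0002,-0.006,0,0,0,-0.05],[0,-0.0002,-0.006,0,0,0,-0.05],[0,-0.0002,-0.006,0,0,0,-0.05]]'
python3 -m pendant '[[0,0,0.01,0,0,0,0],[0,-0.01,0.02,-0.05,0,0,0],[0,-0.01,0.02,-0.1,0,0,0],[0,-0.06,0.03,-0.11,0,0,0]]'
python3 m.py | grep -v short
python3 - <<'E'
import cv2,glob
b=cv2.imread(sorted(glob.glob("pics/top_1*.png"))[-1])[110:240,270:400]
c=cv2.imread(sorted(glob.glob("pics/side_1*.png"))[-1])[90:230,280:420]
cv2.imwrite("pics/g.png",cv2.resize(b,(600,600),interpolation=2))
E
```

```text
time_s: 12.22
position: [0.4711, -0.0655, 0.0635]
tool_rot: [[-1.0, 0.022, 0.0], [0.022, 1.0, -0.0], [-0.0, -0.0, -1.0]]
ft_force: [0.1, -0.2, 0.1]
grip_width: 0.0002
gripper_force: 0.0
time_s: 12.72
position: [0.5318, -0.0362, 0.1774]
tool_rot: [[-1.0, 0.023, 0.005], [0.023, 1.0, -0.002], [-0.005, -0.002, -1.0]]
ft_force: [1.3, -0.9, 0.2]
grip_width: 0.0
gripper_force: 0.0
[ 0.532 -0.036  0.177] 0.05636312328916119 146.8646214683283 [ 1.323 -0.879  0.163]
top wheel_hub 0.73 [346.3 191.7] [ 0.582 -0.067  0.058] 0.003 7.8
top paddle0 0.88 [303.9 193.9] [0.575 0.047 0.062] 0.114 92.2
top paddle0 0.8 [342.1 152.4] [ 0.687 -0.055  0.062] 0.109 6.5
top paddle0 0.79 [386.7 183.7] [ 0.604 -0.174  0.062] 0.11 -76.9
top reading_spot 0.79 [342.  169.4] [ 0.645 -0.057  0.034] 0.067 8.9
top reading_spot 0.41 [402.6 236.7] [ 0.462 -0.223  0.034] 0.195 -126.9
side wheel_hub 0.85 [349.8 177.2] [ 0.587 -0.065  0.058] 0.008 12.8
side paddle0 0.94 [306.7 168.1] [ 0.683 -0.038  0.062] 0.108 15.8
side paddle0 0.93 [333.1 209.9] [0.571 0.041 0.062] 0.108 94.1
side paddle0 0.76 [399.9 192.2] [ 0.47  -0.077  0.062] 0.109 -174.9
side tall_vial 0.77 [326.7 177.8] [ 0.642 -0.058  0.034] 0.063 8.4
side reading_spot 0.89 [325.1 180.7] [ 0.64  -0.048  0.034] 0.064 17.3
```

View pics/g.png

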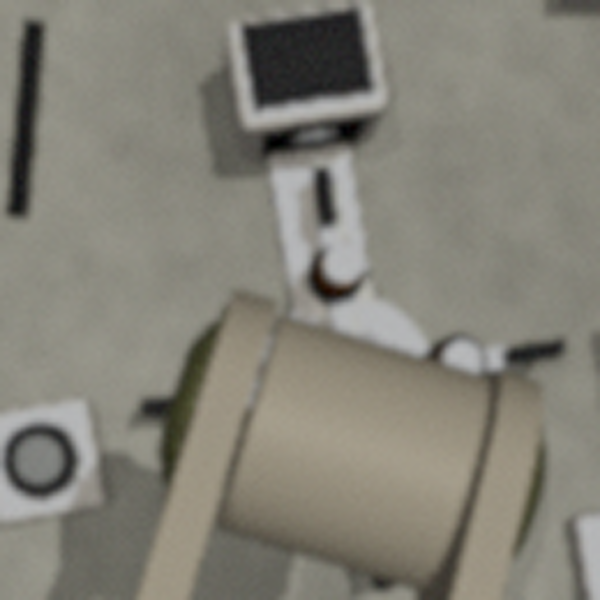

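The tall vial's arm now points at about 9°, matching the window line (paddle at (324,195), window at (318,133)). Moving over the white console's button.

```bash
python3 -m pendant '[[0,0,0.045,0,0,0,0],[0,0,0.09,0,0,0,0],[0,0,0.13,0,0,0,0],[0,0,0.155,0.02,0,0,0],[0,0,0.155,0.04,0,0,0]]'
python3 - <<'E'
from h import *
np.set_printoptions(precision=4,suppress=True)
print(env.observe()["position"])
for c in("wrist","side","top"):
    im=env.get_image(c); cv2.imwrite(f"pics/b{c}.png",im["image"])
    for r in env.tip_of(c,"read_button_top")[:5]:
        p=atz(im,r["centre"],.048)
        if np.hypot(*(p[:2]-[.532,.119]))<.03: print(c,r["conf"],r["centre"],p)
    for r in env.trace(c,"read_button")[:5]:
        b=r["bbox"];p=atz(im,b[:2],.02)
        if np.hypot(*(p[:2]-[.532,.119]))<.03: print(c,"console",r["conf"],b,p)
rows([(.532,.119,.068,91)])
E
```

```text
time_s: 13.95
position: [0.5348, 0.1199, 0.133]
tool_rot: [[-1.0, 0.019, 0.0], [0.019, 1.0, 0.0], [-0.0, 0.0, -1.0]]
ft_force: [-0.4, 0.0, -0.8]
grip_width: -0.0002
gripper_force: 0.0
[0.5348 0.1199 0.133 ]
wrist 0.89 [316.4, 209.2] [0.535 0.118 0.048]
wrist console 0.62 [313.4, 207.4, 40.7, 37.8] [0.5422 0.115  0.02  ]
side 0.61 [330.0, 247.3] [0.5345 0.1194 0.048 ]
side console 0.58 [330.5, 248.0, 15.3, 15.0] [0.5421 0.1024 0.02  ]
[0, 0.0034, 0.0009, 0.0661, 0.0, 0.001, -0.04]
```

View pics/bwrist.png

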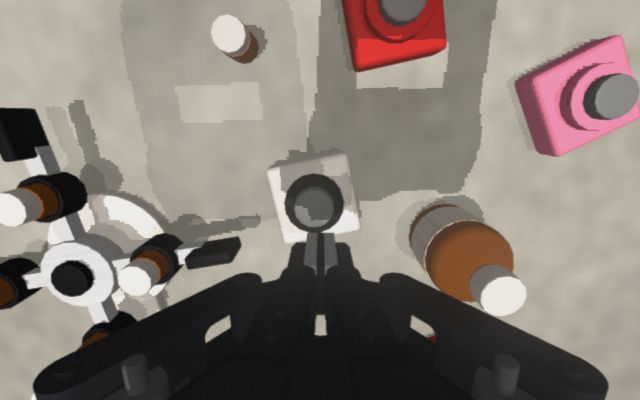

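View pics/bside.png

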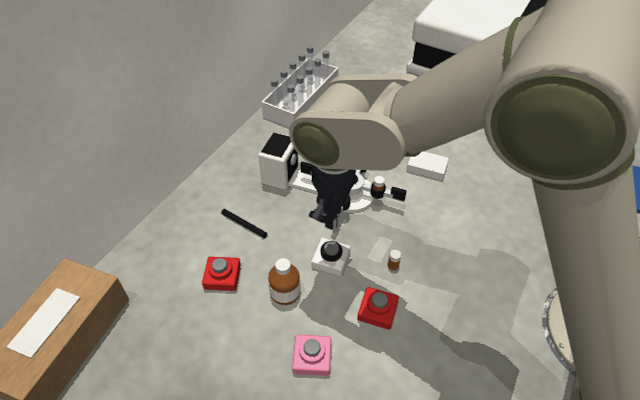

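The wrist view confirms the white console's grey button at (314,203), directly below the fingertips. Pressing.

```bash
python3 -m pendant '[[0,0,-0.001,0.04,0,0,0],[0,0,-0.001,0.06,0,0,0],[0,0,-0.001,0.07,0,0,0],[0,0,-0.001,0.074,0,0,0],[0,0,-0.001,0.074,0,0,0]]'
```

```text
time_s: 15.02
position: [0.535, 0.1172, 0.0601]
tool_rot: [[-1.0, 0.022, 0.0], [0.022, 1.0, -0.0], [-0.0, -0.0, -1.0]]
ft_force: [-4.0, -1.0, 4.6]
grip_width: 0.0001
gripper_force: 2.1
```

```bash
python3 -m pendant '[[0,0,0,0.001,0,0,0],[0,0,0,0.002,0,0,0],[0,0,0,0.002,0,0,0]]'
```

```text
time_s: 15.4
position: [0.5352, 0.1173, 0.0589]
tool_rot: [[-1.0, 0.022, 0.001], [0.022, 1.0, -0.0], [-0.001, -0.0, -1.0]]
ft_force: [-6.5, -0.9, 13.5]
grip_width: -0.0
gripper_force: 7.1
```

```bash
python3 -m pendant '[[0,0,0,-0.03,0,0,0],[0,0,0,-0.09,0,0,0],[0,-0.03,0.03,-0.13,0,0,0],[0,0.02,0.07,-0.15,0,0,0],[0,0.07,0.1,-0.15,0,0,0]]'
python3 -m pendant '[[0,0.05,0,0,0,0,0],[0,0.1,0,0,0,0,0],[0,0.1,0,0,0,0,0]]'
python3 m.py | grep -v short
python3 - <<'E'
import cv2,glob
b=cv2.imread(sorted(glob.glob("pics/top_1*.png"))[-1])[90:290,170:470]
cv2.imwrite("pics/k.png",cv2.resize(b,None,fx=2.6,fy=2.6,interpolation=2))
E
```

```text
time_s: 16.02
position: [0.4676, 0.22, 0.2089]
tool_rot: [[-1.0, 0.022, 0.005], [0.022, 1.0, 0.002], [-0.005, 0.002, -1.0]]
ft_force: [0.6, 0.5, 0.3]
grip_width: 0.0001
gripper_force: 0.0
time_s: 16.4
position: [0.3651, 0.2213, 0.208]
tool_rot: [[-1.0, 0.02, 0.001], [0.02, 1.0, 0.001], [-0.001, 0.001, -1.0]]
ft_force: [0.7, 0.1, 0.7]
grip_width: -0.0002
gripper_force: 0.0
[0.365 0.221 0.208] 0.35896130750122246 126.57611617247461 [0.747 0.145 0.671]
top wheel_hub 0.94 [344.6 191.9] [ 0.581 -0.062  0.058] 0.005 66.0
top paddle0 0.84 [304.3 195.6] [0.57  0.046 0.062] 0.113 94.5
top paddle0 0.78 [349.2 228.6] [ 0.483 -0.074  0.062] 0.096 -175.6
top paddle0 0.74 [340.9 155.7] [ 0.678 -0.051  0.062] 0.101 8.9
top paddle0 0.63 [385.4 184.7] [ 0.601 -0.171  0.062] 0.106 -77.9
top reading_spot 0.87 [343.7 170.2] [ 0.643 -0.061  0.034] 0.064 5.1
side wheel_hub 0.87 [351.4 177.1] [ 0.584 -0.067  0.058] 0.005 -3.6
side paddle0 0.85 [365.1 148.8] [ 0.597 -0.162  0.062] 0.097 -79.2
side paddle0 0.71 [307.3 165.1] [ 0.687 -0.047  0.062] 0.109 10.7
side paddle0 0.65 [333.1 211.6] [0.569 0.045 0.062] 0.112 95.1
side tall_vial 0.65 [324.1 178. ] [ 0.646 -0.054  0.034] 0.069 10.8
side reading_spot 0.64 [326.8 178.3] [ 0.641 -0.056  0.034] 0.062 9.7
```

View pics/k.png

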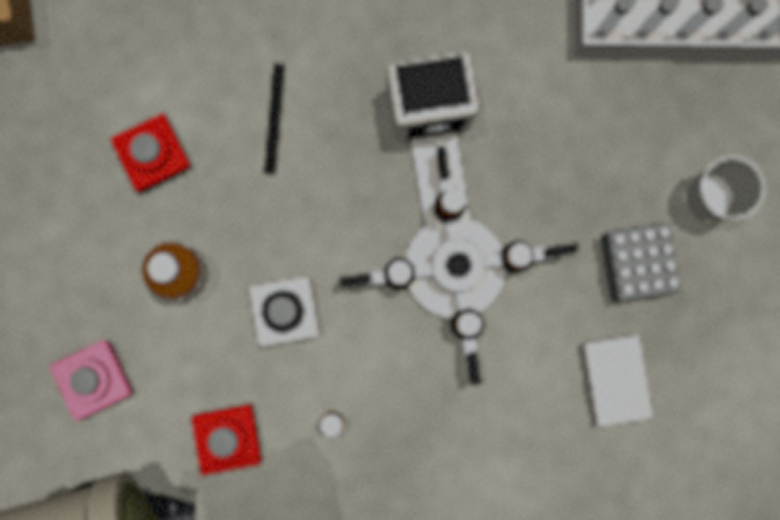

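The wheel stands at about 9°, with the vial lined up with the window. Nothing else has moved and the arm is clear, so I'm handing in.

```bash
python3 -c "
from rig import env
print(env.close_job())"
```

```text
the job is handed in; nothing more can be done
None
```

The job is handed in, with no verdict returned: the tall vial's arm points within about 1° of the window by the pictures, the read button was pressed to its stop (13.5 N) and released, and the last picture shows everything else where it stood.

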